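Set the trimmer's spring-loaded gauge leg to its mark and close the cam lever one-handed

ROBOT

A 6-joint arm with a two-finger parallel gripper is mounted at the origin on the work surface. World frame = base frame: x ahead of the robot, y to its left, z up, the work surface at z = 0. Lengths are in m, angles in degrees, forces in N, time in s.
With the tool pointing down it reaches from about 0.25 to 0.725 m from the base axis. Payload 9.7 kg.
Tool frame: the origin (TCP) lies midway between the tips of the shut fingers; the grasp point (between the pads) lies 19 mm behind it; z points along the fingers, y is the line along which they close (so a half turn about z gives the same grasp; the last joint's range is limited). The gripper opens to 85 mm and grips with 20 to 120 N. Pads are 22 mm wide; open, the fingers measure 114 mm over their backs; the gripper's body (76 mm by 85 mm) begins 54 mm behind the grasp point. The pads swing forward as they close: fully open they stand 13 mm farther back than shut.
Start: joints at [-76.089, 4.979, 10.078, 95.1, 0, 90], TCP at [0.132, -0.534, 0.195] pointing down, gripper open.
Joint ranges: [-179.16, 179.16], [-48.56, 103.87], [-65.8, 70.77], [-126.05, 130.52], [-82.76, 87.17], [-180, 180]. Speed limits (degrees/s): [127.2, 127.2, 147.25, 180, 180, 180].

INTERFACE

Orientations are given as [roll, pitch, yaw] about the fixed x, y, z axes, in that order (R = Rz(yaw) Ry(pitch) Rx(roll)).
In Python, from workcell import bot gives the robot as it stands.
- The arm moves only by the shell command python3 -m crank 'ROWS' [FORCE]. ROWS is JSON, a list of rows, each an object with "gripper": the finger opening in mm, from 0 to 85.4; "travel": the shift along the tool's x, y, z in mm, a list of three; "twist": the turn, a rotation vector about the tool's x, y, z in rad, a list of three. In form: [{"gripper": gripper, "travel": [tx, ty, tz], "twist": [rx, ry, rz]}, ...]. A call has 1 to 12 rows; each row shifts and turns the commanded pose from where the row before left it, along the tool's axes as they then stand; what a row does not reach is not made up. A row lasts 1/8 s, in which the tool goes at most 62.5 mm and 10.7 degrees, less where a joint would pass 70% of its speed; a pose out of reach is approached as far as the arm can. A call is refused whole if a number of a shift passes 62.5 or a number of a turn 0.188, either way. A call with a gripper value outside its range is refused whole. The fingers move at their own pace and stop on an object; FORCE is the grip in N (left out, the last holds). Time passes only in rows, so rows that do not move let the fingers close. It gives the time, the measured TCP pose, the force, the opening and the grip force at its end, in the units of the state.
- bot.get_obs(): the state, without advancing time (a new reading comes with each control period).
- bot.camera(name): name is "side" or "top"; returns the picture (420x560x3 uint8, red, green, blue); there is no depth.
- bot.calibration(name): a dict with "vfov" (degrees; the focal length in pixels is half the picture's height over the tangent of half this angle, whatever the lens; pixels are square), "cx", "cy" (the principal point, pixels), "camera_from_world" (4x4, takes a point from world to camera coordinates). Camera axes: x right, y down, z forward; pixel columns grow to the right and rows downward; lengths in m; the calibration is good to about 2 mm. A picture is of the moment at which its call begins. calibration takes no time and is no camera call.
- bot.job_done(): hands the job in; it is judged then, once.
The state is a dict: "time": time; "q": joint angles; "qd": joint speeds; "joint_efforts": joint torques, N m; "ee_pos": TCP position; "tcp_rot": TCP orientation; "wrist_force": force on the tool from outside, world axes, zero at the start; "torque": the same for the moment, N m; "opening": finger opening in m; "grasp_force": force on a finger pad.
Only numpy, scipy, OpenCV 4.12 (cv2) and the standard library are available. Lean on these libraries where they do the work, as an engineer would, in place of code of your own. Each camera call takes 0.05 s, during which the arm holds its last target. There are 200 camera calls.

TASK

Zero the trimmer's gauge leg by pushing it all the way home until you feel it seat against its stop, then let its spring bring it out until the yellow pointer is level with the red mark. Holding it there, squeeze the red cam lever fully closed against the grip bar, and finish while still holding the leg at the mark with the lever shut: do not let go. Do not close the lever while the leg is away from the mark, and leave the red mark and everything else on the bench where they are.

Things in the scene. Friction and masses are not known exactly. Their poses are not given: they have to be found in the camera images.
- trimmer: desktop paper trimmer, fixed: grey bed 380 (x) x 300 (y) x 18 thick, origin at the centre of its underside, z up; its x axis points away from the robot (yaw varies within 0.35 rad), along the gauge leg, whose centre line is at y = -20. At the far end a dark sleeve (x 92 to 187, 44 wide, 52 above the bed) takes in the leg's aluminium tube (sizes in mm)
- trimmer_bed (a point): centre of the bed's top face, axes as the trimmer's. White scale strip on the bed at y = -113 to -93; green blade arm (stays down) along the edge at y = +143, up to 38 above the bed, its pivot post at the far end 50 (sizes in mm)
- leg_head: head of the gauge leg, slides along the trimmer's x; axes as the trimmer's, origin on the leg's centre line, at bed-top height, in the plane of the push plate's near face. Blue upright push plate: x 0 to 8, y -50 to 50, z 4 to 60. Aluminium grip bar fixed to it: x -38 to 0, y -12 to 0, z 9 to 53; the red lever stands beside it at +y. Bar and closed lever: 24 wide, y -12 to 12 (sizes in mm)
- push_face (a point): middle of the push plate's near face (towards the robot), 40 above the bed; pushing here along +x drives the leg home. A finger fits on each side of bar and lever, both pressing on the plate; squeezing the fingers together along y shuts the lever (sizes in mm)
- leg_tube (a joint): length of the gauge leg (m): 0 = home, against the hard stop in the sleeve; 0.09 = fully out, towards the robot, where it starts. A spring pushes it out with 5 N (fully out) to 7.5 N (home), so it runs out unless held, lever shut or not
- cam_lever (a joint): angle of the cam lever (rad): 0 = closed, along the grip bar; starts open, 0.35 to 0.55. Stiff (0.06 N m), stays where it is left
- lever_tip (a point): free end of the red cam lever, mid thickness, 40 above the bed. Lever 11.5 thick, 9 to 53 above the bed; pivots on a vertical pin at the plate (leg_head x +4, y +6), reaches 40 from the pin towards the robot; opened, the free end swings to +y (at 0.55 rad its outer face is out to leg_head y = +32) (sizes in mm)
- pointer (a point): end of the thin yellow pointer arm that sticks out of the head to -y over the scale, on the arm's middle line, which lies in the plane of the push plate's near face (the arm is 6 wide in x), 12 above the bed, 91 from the leg's centre line (sizes in mm)
- mark_point (a point): inner top end of the red mark tab (5 x 30 x 10) beside the scale, at the tab's middle in x. The leg is at the mark when point pointer and this point have the same x along the trimmer's axis (sizes in mm)
- mark (a joint): leg length (m) at which the mark tab is set, 0.025 to 0.065: the leg is at the mark when joint leg_tube equals this. Must not be moved
- card_stack: stack of white cards, loose block 85 x 50 x 24, lying on the trimmer bed near its blade side; bystander (origin: centre of the underside, z up) (sizes in mm)
- tape_roll: roll of yellow tape, ring of 54 diameter, 24 high, lying on the trimmer bed near its blade side; bystander (origin: centre of the underside, z up) (sizes in mm)
- ink_jar: jar of 70 diameter, 90 high, black cap, on the table to the right; bystander (origin: centre of the underside, z up) (sizes in mm)
- glue_bottle: white bottle of 56 diameter, 150 high, on the table to the left; bystander (origin: centre of the underside, z up) (sizes in mm)
- stapler: red and black stapler 140 x 34 x 43 on the table to the right; bystander (origin: centre of the underside, z up) (sizes in mm)
- pen_mug: empty blue cup of 76 diameter, 95 high, on the table to the left; bystander (origin: centre of the underside, z up) (sizes in mm)

How it is judged:
By the outcome, as a careful person would: the job done as asked, in the order asked, and still so for the second after the job is handed in, while the arm keeps its last pose, push and grip.
It also fails if it takes over 38 s, if anything falls off the work surface, if the arm or the gripper's body presses on something with over 40 N, if the wrist force passes 120 N, or if a joint passes its speed limit or range.

## Working session

There is one attempt and no reset: what is moved stays moved. The work goes in short steps, Python scripts to look and compute and a shell command to move; the robot and the scene stay as the last step left them, time stands still between calls to the robot, and variables do not carry over. Pictures are saved under pics/ and viewed, at most 10 in all, crops included, and the job is handed in when it is done.

```bash
mkdir -p pics; ls; python3 - <<'E'
from workcell import bot
import cv2,numpy as np
np.set_printoptions(precision=4,suppress=True)
for n in("side","top"):
    im=bot.camera(n); cv2.imwrite(f"pics/{n}0.png",im[:,:,::-1]); c=bot.calibration(n); print(n,c)
print(bot.get_obs())
E
```

```text
pics
side {'vfov': 42.82365988798668, 'cx': 273.32833416279607, 'cy': 215.6831291136658, 'camera_from_world': array([[-0.9021, -0.4315, -0.0102,  0.5004],
       [-0.3168,  0.6779, -0.6634,  0.2277],
       [ 0.2932, -0.5952, -0.7482,  1.2   ],
       [ 0.    ,  0.    ,  0.    ,  1.    ]])}
top {'vfov': 54.444715317817156, 'cx': 271.7424788512169, 'cy': 215.05111827395652, 'camera_from_world': array([[-0.0208, -0.9997, -0.0119, -0.0117],
       [-0.9849,  0.0226, -0.1714,  0.5487],
       [ 0.1716,  0.0081, -0.9851,  1.032 ],
       [ 0.    ,  0.    ,  0.    ,  1.    ]])}
{'time': 0.1, 'q': array([-76.0901,   5.0082,  10.0393,  95.0977,   0.0008,  90.0009]), 'qd': array([ 0.0837, -0.0438,  0.1983, -0.049 , -0.07  , -0.0346]), 'joint_efforts': array([ -0.0014, -52.1561,  46.5654,   0.0161,  -0.0001,  -0.    ]), 'ee_pos': array([ 0.1322, -0.5336,  0.1944]), 'tcp_rot': array([-179.9335,   -0.0008,   13.909 ]), 'wrist_force': array([-0.0238, -0.6125,  0.1624]), 'torque': array([-0.011 ,  0.0174,  0.0128]), 'grasp_force': 0.0, 'opening': 0.08536261136054417}
```

View pics/top0.png

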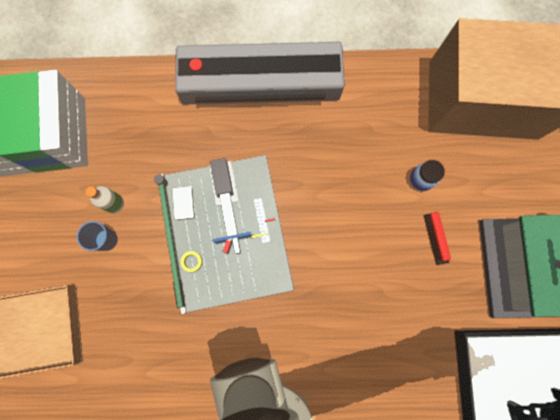

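View pics/side0.png

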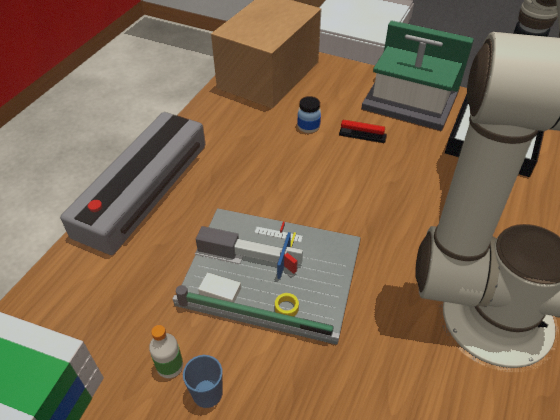

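The top view shows the bed with corners near (163,175), (267,156), (292,290) and (183,312). The blue plate is at about (232,238), the red lever at (228,246), the pointer at (258,236) and the red mark at (270,220). The side view shows the same layout, with the way clear from the robot's side.

```bash
cat > h.py <<'E'
from workcell import bot
import cv2,numpy as np
np.set_printoptions(precision=4,suppress=True)
def K(c): 
    f=210/np.tan(np.radians(c["vfov"]/2)); return f,c["cx"],c["cy"]
def ray(n,px):
    c=bot.calibration(n); f,cx,cy=K(c); T=np.array(c["camera_from_world"]); R=T[:3,:3]
    d=R.T@np.array([(px[0]-cx)/f,(px[1]-cy)/f,1]); return -R.T@T[:3,3],d
def onplane(n,px,z):
    o,d=ray(n,px); return o+d*(z-o[2])/d[2]
def proj(n,p):
    c=bot.calibration(n); f,cx,cy=K(c); T=np.array(c["camera_from_world"]); q=T[:3,:3]@p+T[:3,3]
    return np.array([cx+f*q[0]/q[2],cy+f*q[1]/q[2]])
def two(p1,p2):
    (a,d),(b,e)=ray("side",p1),ray("top",p2)
    s=np.linalg.lstsq(np.c_[d,-e],b-a,rcond=None)[0]; P,Q=a+d*s[0],b+e*s[1]
    return (P+Q)/2,np.linalg.norm(P-Q)
def mask(im,lo,hi):
    return cv2.inRange(cv2.cvtColor(im,cv2.COLOR_RGB2HSV),lo,hi)
def blobs(m,mn=4):
    n,l,s,c=cv2.connectedComponentsWithStats(m)
    return [(s[i].tolist(),c[i].round(1).tolist()) for i in range(1,n) if s[i,4]>=mn]
E
python3 - <<'E'
from h import *
for n,(x0,y0,x1,y1) in (("side",(170,200,370,345)),("top",(150,145,305,320))):
    im=cv2.imread(f"pics/{n}0.png")[:,:,::-1].copy()
    roi=np.zeros(im.shape[:2],np.uint8); roi[y0:y1,x0:x1]=255
    for nm,lo,hi in(("blue",(100,120,40),(125,255,255)),("yel",(22,150,100),(35,255,255)),("red",(0,150,80),(6,255,255)),("red2",(172,150,80),(180,255,255))):
        print(n,nm,blobs(mask(im,lo,hi)&roi))
    g=mask(im,(25,0,90),(130,70,200))&roi
    g=cv2.morphologyEx(g,cv2.MORPH_CLOSE,np.ones((15,15)))
    cs=max(cv2.findContours(g,0,1)[0],key=cv2.contourArea); h=cv2.convexHull(cs)
    print(n,"poly",cv2.approxPolyDP(h,4,True)[:,0].tolist())
    cv2.imwrite(f"pics/{n}c.png",cv2.resize(im[y0:y1,x0:x1,::-1],None,fx=3.4,fy=3.4,interpolation=2))
E
```

```text
side blue [([278, 233, 12, 33, 100], [283.8, 249.0])]
side yel [([291, 233, 5, 14, 21], [292.4, 239.0]), ([275, 293, 24, 23, 317], [286.6, 303.6])]
side red [([280, 222, 4, 10, 16], [281.8, 226.5]), ([284, 253, 13, 20, 172], [290.2, 262.5])]
side red2 []
side poly [[217, 209], [359, 238], [339, 332], [326, 338], [193, 306], [182, 284]]
top blue [([232, 233, 18, 4, 27], [241.3, 234.8]), ([214, 237, 17, 5, 26], [221.3, 238.7])]
top yel [([183, 258, 2, 4, 4], [183.5, 259.5]), ([183, 263, 3, 4, 4], [184.0, 264.5])]
top red [([224, 241, 7, 11, 45], [226.8, 246.1])]
top red2 []
top poly [[265, 156], [292, 289], [191, 310], [178, 307], [159, 184], [167, 175]]
```

View pics/topc.png

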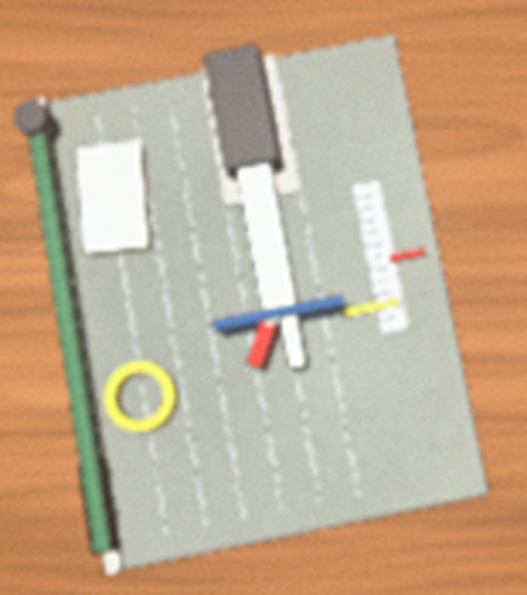

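View pics/sidec.png

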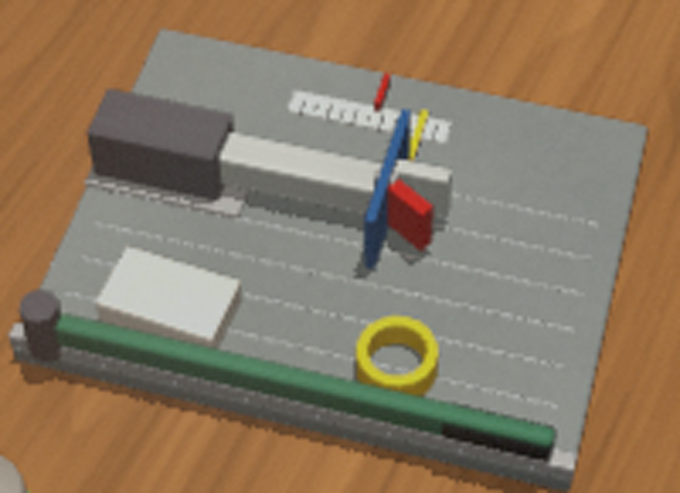

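The crops show the plate square to the leg, with the lever open towards the blade side. The pointer tip is at full-frame top (267.6,233.8) and the inner end of the mark at (265,221). The tape is at about (191,262), clear of the hand's path.

```bash
cat > m.py <<'E'
from h import *
def wline(n,im,kind,roi):
    x0,y0,x1,y1=roi; p=im[y0:y1,x0:x1].astype(float); R,G,B=p[...,0],p[...,1],p[...,2]
    w={"yel":np.minimum(R,G)-B,"red":R-np.maximum(G,B),"blue":B-R}[kind]
    w=np.clip(w-35,0,None); ys,xs=np.mgrid[y0:y1,x0:x1]
    s=w.sum(); c=np.array([(w*xs).sum()/s,(w*ys).sum()/s]); return c,s
E
python3 - <<'E'
from m import *
T=cv2.imread("pics/top0.png")[:,:,::-1]; S=cv2.imread("pics/side0.png")[:,:,::-1]
c=[onplane("top",p,.018) for p in((265.9,155.6),(293.2,289.4))]
d=c[0]-c[1]; print("corners",c,"len",np.linalg.norm(d),"yaw",np.arctan2(d[1],d[0]))
cs=[onplane("side",(170+a/3.4,200+b/3.4),.018) for a,b in((162,30),(647,128))]
d2=cs[0]-cs[1]; print("side",cs,np.linalg.norm(d2),np.arctan2(d2[1],d2[0]))
# plate line, top z .078
m=mask(T,(100,110,40),(125,255,255)); m[:228]=0;m[245:]=0;m[:,:205]=0;m[:,255:]=0
ys,xs=np.nonzero(m); vx,vy,x,y=cv2.fitLine(np.c_[xs,ys].astype(np.float32),2,0,.01,.01).ravel()
a,b=[onplane("top",(X,y+vy/vx*(X-x)),.078) for X in(xs.min()-.5,xs.max()+.5)]
e=a-b; print("plate",a,b,np.linalg.norm(e),"yaw",np.arctan2(-e[0],e[1]))
cen,_=wline("top",T,"blue",(205,228,255,245)); print("plate c",cen,onplane("top",cen,.078))
for yaw in (np.arctan2(d[1],d[0]),):
    ux=np.array([np.cos(yaw),np.sin(yaw),0]); uy=np.array([-ux[1],ux[0],0])
    o=(c[0]+c[1])/2+.15*uy; print("bed centre",o,"side est",(cs[0]+cs[1])/2+.15*uy)
    for n,im,ry,rr in(("top",T,(252,230,272,240),(262,215,278,226)),("side",S,(289,230,298,250),(276,219,287,234))):
        for k,r,z in(("yel",ry,.030),("red",rr,.028)):
            w,s=wline(n,im,k,r); p=onplane(n,w,z); print(n,k,w,s,p,"trimmer x,y",(p-o)@ux,(p-o)@uy)
E
```

```text
corners [array([ 0.722 , -0.0106,  0.018 ]), array([ 0.3536, -0.0757,  0.018 ])] len 0.37413062207890246 yaw 0.1749000603116758
side [array([ 0.7202, -0.0082,  0.018 ]), array([ 0.35 , -0.074,  0.018])] 0.3759807714770788 0.175947106205304
plate [0.4811 0.1256 0.078 ] [0.4974 0.0338 0.078 ] 0.0932919762701972 yaw 0.17563457792341128
plate c [231.4355 236.5884] [0.4897 0.0799 0.078 ]
bed centre [0.5117 0.1045 0.018 ] side est [0.509  0.1066 0.018 ]
top yel [258.1366 235.0533] 2497.0 [0.4981 0.0139 0.03  ] trimmer x,y -0.029183529739383565 -0.08690366899206417
top red [269.435  219.5331] 1662.0 [ 0.5396 -0.017   0.028 ] trimmer x,y 0.006342545641485697 -0.1245741957152622
side yel [292.4719 238.6174] 2778.0 [0.4977 0.0094 0.03  ] trimmer x,y -0.030335874363885768 -0.09128231630458439
side red [282.0312 224.9668] 1926.0 [ 0.5404 -0.0214  0.028 ] trimmer x,y 0.006298830380092285 -0.12899529285154662
```

```bash
cat >> m.py <<'E'
yaw=.175; ux=np.array([np.cos(yaw),np.sin(yaw),0]); uy=np.array([-ux[1],ux[0],0]); o=np.array([.5104,.1055,.018])
def tr(p): p=np.asarray(p); return np.array([(p-o)@ux,(p-o)@uy,p[2]-o[2]])*1000
E
python3 - <<'E'
from m import *
print("tape",tr(onplane("top",(191,261.5),.042)),tr(onplane("side",(286.6,303.6),.035)))
print("card TL/BL/TR/BR",[tr(onplane("top",(150+a/3.4,145+b/3.4),.042)).round() for a,b in((78,145),(86,252),(143,138),(150,246))])
print("lever tip top",tr(onplane("top",(150+257/3.4,145+366/3.4),.071)), "outer",tr(onplane("top",(150+246/3.4,145+362/3.4),.071)))
print("bar near end",tr(onplane("top",(150+297/3.4,145+366/3.4),.071)))
b=bot.get_obs(); t=o+ux*(-.0297-.011-.010)+uy*(-.020); t[2]=.15
d=t-b["ee_pos"]; print("target",t,"tool d mm",d@ux*1000,-d@uy*1000,-d[2]*1000)
E
```

```text
tape [-63.5021  96.8168  24.    ] [-63.038   94.9316  17.    ]
card TL/BL/TR/BR [array([142., 113.,  24.]), array([ 55., 120.,  24.]), array([137.,  61.,  24.]), array([50., 70., 24.])]
lever tip top [-61.4463   0.9476  53.    ] outer [-56.8814   8.5211  53.    ]
bar near end [-67.3129 -28.4776  53.    ]
target [0.464 0.077 0.15 ] tool d mm 433.03685722507885 -543.5302270282069 44.3549067176788
```

```bash
python3 -m crank '[{"gripper":85.4,"travel":[0,0,0],"twist":[0,0,0.0677]},{"gripper":85.4,"travel":[30,-37,0],"twist":[0,0,0]},{"gripper":85.4,"travel":[30,-37,0],"twist":[0,0,0]},{"gripper":85.4,"travel":[30,-37,0],"twist":[0,0,0]},{"gripper":85.4,"travel":[30,-37,0],"twist":[0,0,0]},{"gripper":85.4,"travel":[30,-37,0],"twist":[0,0,0]},{"gripper":85.4,"travel":[30,-37,0],"twist":[0,0,0]},{"gripper":85.4,"travel":[30,-37,0],"twist":[0,0,0]},{"gripper":85.4,"travel":[30,-37,0],"twist":[0,0,0]},{"gripper":85.4,"travel":[30,-37,0],"twist":[0,0,0]},{"gripper":85.4,"travel":[30,-37,0],"twist":[0,0,0]},{"gripper":85.4,"travel":[30,-37,0],"twist":[0,0,0]}]'; python3 -m crank '[{"gripper":85.4,"travel":[30,-37,10],"twist":[0,0,0]},{"gripper":85.4,"travel":[30,-37,15],"twist":[0,0,0]},{"gripper":85.4,"travel":[25,-30,10],"twist":[0,0,0]},{"gripper":85.4,"travel":[0,0,0],"twist":[0,0,0]},{"gripper":85.4,"travel":[0,0,0],"twist":[0,0,0]}]'
python3 - <<'E'
from m import *
b=bot.get_obs(); print(b["time"],b["q"],tr(b["ee_pos"]),b["tcp_rot"],b["wrist_force"],b["opening"])
E
```

```text
time: 1.6
ee_pos: [0.3867, -0.0741, 0.1948]
tcp_rot: [180.0, -0.0, 10.0]
wrist_force: [0.3, -1.8, -0.3]
opening: 0.0853
grasp_force: 0.0
time: 2.22
ee_pos: [0.4515, 0.0414, 0.1599]
tcp_rot: [180.0, 0.0, 10.1]
wrist_force: [0.3, 0.1, 0.0]
opening: 0.0852
grasp_force: 0.0
2.225 [  5.2433  -8.7472  -7.1752  91.6135  -0.0123 175.1902] [-69.1679 -52.9011 141.9324] [179.9912   0.0425  10.0531] [0.3059 0.0757 0.0455] 0.0851762145823744
```

Joint 6 is near its limit, so I'll use the half-turn-equivalent grasp.

```bash
python3 -m crank '[{"gripper":85.4,"travel":[0,0,0],"twist":[0,0,-0.1848]},{"gripper":85.4,"travel":[0,0,0],"twist":[0,0,-0.1848]},{"gripper":85.4,"travel":[0,0,0],"twist":[0,0,-0.1848]},{"gripper":85.4,"travel":[0,0,0],"twist":[0,0,-0.1848]},{"gripper":85.4,"travel":[0,0,0],"twist":[0,0,-0.1848]},{"gripper":85.4,"travel":[0,0,0],"twist":[0,0,-0.1848]},{"gripper":85.4,"travel":[0,0,0],"twist":[0,0,-0.1848]},{"gripper":85.4,"travel":[0,0,0],"twist":[0,0,-0.1848]},{"gripper":85.4,"travel":[0,0,0],"twist":[0,0,-0.1848]}]'; python3 -m crank '[{"gripper":85.4,"travel":[0,0,0],"twist":[0,0,-0.1848]},{"gripper":85.4,"travel":[0,0,0],"twist":[0,0,-0.1848]},{"gripper":85.4,"travel":[0,0,0],"twist":[0,0,-0.1848]},{"gripper":85.4,"travel":[0,0,0],"twist":[0,0,-0.1848]},{"gripper":85.4,"travel":[0,0,0],"twist":[0,0,-0.1848]},{"gripper":85.4,"travel":[0,0,0],"twist":[0,0,-0.1848]},{"gripper":85.4,"travel":[0,0,0],"twist":[0,0,-0.1848]},{"gripper":85.4,"travel":[0,0,0],"twist":[0,0,-0.1848]},{"gripper":85.4,"travel":[-18,33,0],"twist":[0,0,0]},{"gripper":85.4,"travel":[0,0,0],"twist":[0,0,0]},{"gripper":85.4,"travel":[0,0,0],"twist":[0,0,0]}]'
python3 - <<'E'
from m import *
b=bot.get_obs(); print(b["time"],b["q"],tr(b["ee_pos"]),b["tcp_rot"],b["wrist_force"],b["opening"])
cv2.imwrite("pics/s1.png",cv2.resize(bot.camera("side")[180:345,170:400,::-1],None,fx=3,fy=3))
E
```

```text
time: 3.35
ee_pos: [0.4517, 0.0404, 0.1607]
tcp_rot: [179.9, 0.0, 105.6]
wrist_force: [-0.7, -0.6, -0.5]
opening: 0.0855
grasp_force: 0.0
time: 4.72
ee_pos: [0.4636, 0.0763, 0.1604]
tcp_rot: [-180.0, 0.0, -170.0]
wrist_force: [0.0, 0.5, 0.2]
opening: 0.0849
grasp_force: 0.0
4.725 [ 9.3616 -6.5685 -5.1857 91.3692 -0.0161 -0.6287] [-51.1729 -20.5685 142.3522] [-179.9837    0.0135 -170.0097] [0.0057 0.5278 0.1579] 0.08490086386122118
```

View pics/s1.png

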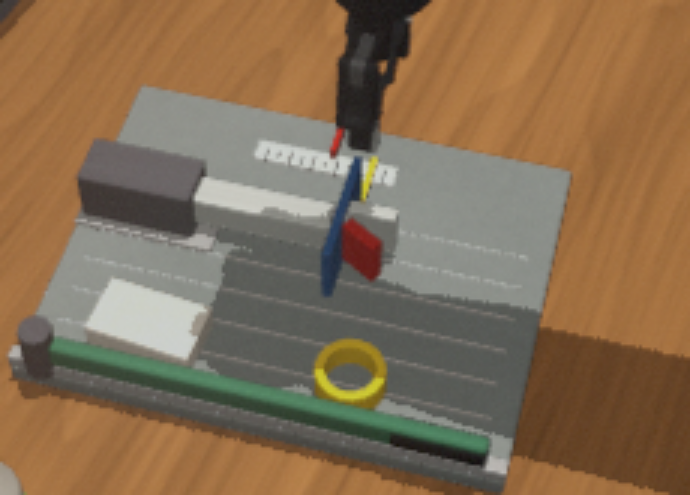

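The gripper hangs in front of the plate at about crop (365,120), and the lever and bar are untouched at about (360,250). Next I go down.

```bash
python3 -m crank '[{"gripper":85.4,"travel":[0,0,30],"twist":[0,0,0]},{"gripper":85.4,"travel":[0,0,30],"twist":[0,0,0]},{"gripper":85.4,"travel":[0,0,20],"twist":[0,0,0]},{"gripper":85.4,"travel":[0,0,15],"twist":[0,0,0]},{"gripper":85.4,"travel":[0,0,15],"twist":[0,0,0]},{"gripper":85.4,"travel":[0,0,13],"twist":[0,0,0]},{"gripper":85.4,"travel":[0,0,0],"twist":[0,0,0]},{"gripper":85.4,"travel":[0,0,0],"twist":[0,0,0]}]'
python3 - <<'E'
from m import *
b=bot.get_obs(); print(b["time"],tr(b["ee_pos"]),b["wrist_force"],b["opening"])
a=bot.camera("side")[180:345,170:400,::-1]; t=bot.camera("top")[145:310,150:305,::-1]
cv2.imwrite("pics/s2.png",cv2.resize(np.hstack([a,t]),None,fx=2,fy=2))
E
```

```text
time: 5.78
ee_pos: [0.4642, 0.0773, 0.0375]
tcp_rot: [-180.0, 0.0, -170.0]
wrist_force: [-0.2, -0.7, 1.0]
opening: 0.0852
grasp_force: 0.0
5.775 [-50.449  -19.7114  19.5076] [-0.1838 -0.7225  0.9617] 0.08519029059006006
```

View pics/s2.png

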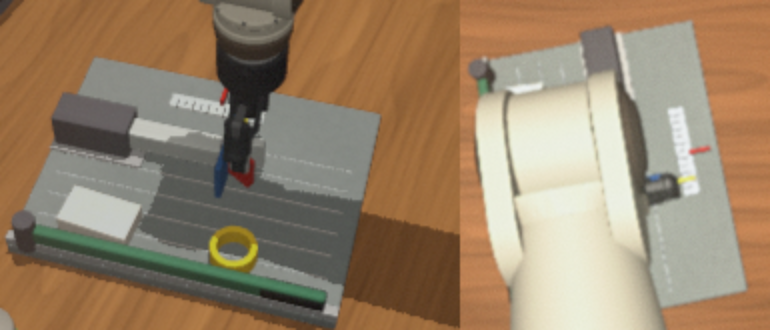

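Both pointer tip and mark stay visible in the top view, at about (688,181) and (700,150) in the montage. The finger straddles the lever. Now I push.

```bash
python3 -m crank '[{"gripper":85.4,"travel":[-6,0,0],"twist":[0,0,0]},{"gripper":85.4,"travel":[-6,0,0],"twist":[0,0,0]},{"gripper":85.4,"travel":[-6,0,0],"twist":[0,0,0]},{"gripper":85.4,"travel":[-10,0,0],"twist":[0,0,0]},{"gripper":85.4,"travel":[-10,0,0],"twist":[0,0,0]},{"gripper":85.4,"travel":[-10,0,0],"twist":[0,0,0]},{"gripper":85.4,"travel":[-10,0,0],"twist":[0,0,0]},{"gripper":85.4,"travel":[-10,0,0],"twist":[0,0,0]},{"gripper":85.4,"travel":[-10,0,0],"twist":[0,0,0]},{"gripper":85.4,"travel":[-6,0,0],"twist":[0,0,0]},{"gripper":85.4,"travel":[-3,0,0],"twist":[0,0,0]},{"gripper":85.4,"travel":[0,0,0],"twist":[0,0,0]}]'
cat >> m.py <<'E'
def rep(nm,xr=265,view=False):
    b=bot.get_obs(); print("t",b["time"],"tcp",tr(b["ee_pos"]),"F",b["wrist_force"]@ux,b["wrist_force"],"op",b["opening"],b["grasp_force"],"yaw",b["tcp_rot"][2])
    t=bot.camera("top"); cv2.imwrite(f"pics/{nm}.png",t[:,:,::-1])
    return t
E
python3 -c "
from m import *
rep('p1')"
```

```text
time: 7.38
ee_pos: [0.5495, 0.0924, 0.0369]
tcp_rot: [180.0, -0.0, -170.0]
wrist_force: [0.3, -0.6, 0.5]
opening: 0.0851
grasp_force: 0.0
t 7.375 tcp [ 36.2253 -19.698   18.9049] F 0.14897299934480293 [ 0.2505 -0.5611  0.4563] op 0.08507279110783472 0.0 yaw -169.9660310919253
```

```bash
python3 - <<'E'
from m import *
a=bot.camera("side")[180:345,170:400,::-1]; t=cv2.imread("pics/p1.png")[145:310,150:305]
cv2.imwrite("pics/s3.png",cv2.resize(np.hstack([a,t]),None,fx=2,fy=2))
E
```

```text
(no output)
```

View pics/s3.png

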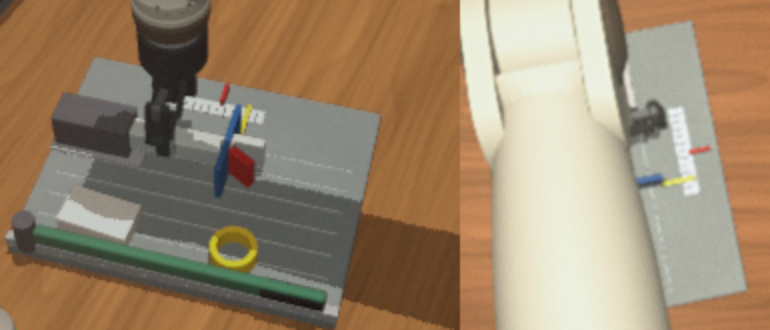

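The fingers have gone past the plate: they now sit between plate and sleeve, at about (165,120) in the side half. The head is still fully out at (232,150), and the lever is still open. I'll check the height of the fingertips from the image.

```bash
python3 - <<'E'
from m import *
b=bot.get_obs()
for y in (.0225,.029,.037):
    for nm,px in(("s3",(251.5,256)),("s2",(287.5,264))):
        O,d=ray("side",px); s=((o+uy*y-O)@uy)/(d@uy); print(y,nm,tr(O+d*s))
T=cv2.imread("pics/p1.png")[:,:,::-1]; 
w,s=wline("top",T,"yel",(252,225,275,242)); print(w,s,tr(onplane("top",w,.03)))
S=bot.camera("side"); 
for r in (blobs(mask(S,(0,150,60),(6,255,255)))): 
  if 270<r[1][0]<310: print(r)
E
```

```text
0.0225 s3 [38.7064 22.5    64.2247]
0.0225 s2 [-45.8649  22.5     63.5755]
0.029 s3 [36.3225 29.     73.2914]
0.029 s2 [-47.4597  29.      72.6482]
0.037 s3 [33.3885 37.     84.4503]
0.037 s2 [-49.4224  37.      83.8146]
[258.4878 234.9854] 2466.0 [-28.0657 -89.0421  12.    ]
([280, 222, 4, 10, 17], [281.6, 226.7])
([284, 253, 13, 20, 175], [290.2, 262.7])
```

```bash
python3 - <<'E'
from m import *
b=bot.get_obs(); p=b["ee_pos"]; out=[]
S=bot.camera("side"); T=cv2.imread("pics/p1.png")[:,:,::-1]
for n,im,(x0,y0) in(("side",S,(205,180)),("top",T,(200,150))):
    c=cv2.resize(im[y0:y0+100,x0:x0+100,::-1].copy(),None,fx=4,fy=4,interpolation=cv2.INTER_CUBIC)
    for q,col in[(p,(0,0,255))]+[(p+uy*s*w+np.array([0,0,z]),k) for s in(1,-1) for w,z,k in((.0425,.013,(0,255,0)),(.057,.013,(0,255,255)),(.0425,.013+.054,(255,0,255)))]:
        u=(proj(n,q)-[x0,y0]+.5)*4; cv2.circle(c,tuple(int(v) for v in u),3,col,-1)
    out.append(c)
cv2.imwrite("pics/ov.png",np.hstack(out))
E
```

```text
(no output)
```

View pics/ov.png

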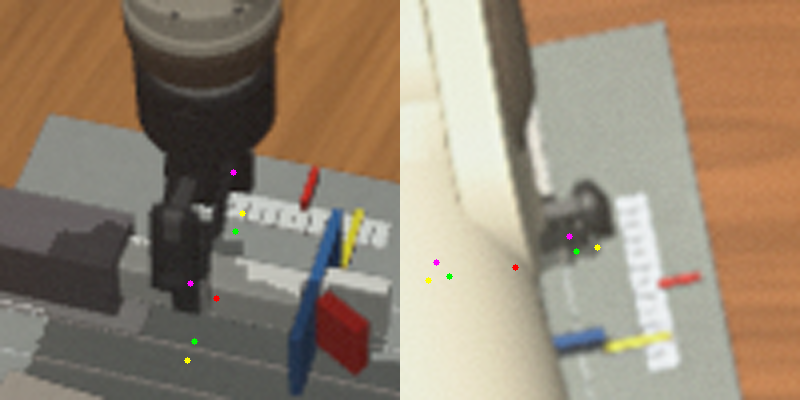

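The overlay shows the +y fingertip at about (185,310), higher than the predicted (194,341). So the tips probably rode over the plate. I'll cross-check against the s1 pose.

```bash
python3 - <<'E'
from m import *
for y in (.0225,.037):
    O,d=ray("side",(170+363/3,180+148/3)); s=((o+uy*y-O)@uy)/(d@uy); print("s1 +y tip",y,tr(O+d*s))
p=bot.get_obs()["ee_pos"]
for h in(0,.03,.06,.073,.1,.13): print(h,(proj("side",p+[0,0,h])-[205,180])*4)
S=cv2.imread("pics/ov.png")
# column of finger tip darkness profile
g=cv2.cvtColor(bot.camera("side"),cv2.COLOR_RGB2GRAY); print(g[245:272,244:258])
E
```

```text
s1 +y tip 0.0225 [-52.1382  22.5    186.3552]
s1 +y tip 0.037 [-55.5651  37.     204.0387]
0 [214.1011 296.361 ]
0.03 [212.5214 265.157 ]
0.06 [210.8841 232.8173]
0.073 [210.156 218.435]
0.1 [208.6061 187.8213]
0.13 [206.8219 152.5779]
[[ 40  43  39  37  41  38  36  37  36  37  39  43  48  90]
 [ 40  37  35  42  42  39  39  39  38  37  35  42  43  80]
 [ 35  36  40  41  41  39  38  39  39  36  38  44  42  78]
 [ 39  44  43  42  38  44  40  40  38  37  37  46  51  95]
 [ 40  46  47  48  44  47  44  38  41  40  37  49  63 102]
 [ 39  43  46  47  46  44  45  44  38  36  49  83  82 108]
 [ 41  40  41  42  45  41  43  38  38  39  50  77  85  98]
 [ 74  51  49  39  41  38  40  39  43  40  47  87  81  79]
 [ 98  95  95  82  40  38  36  38  38  38  49  88  83  78]
 [101 103 101  88  46  37  36  37  36  38  46  80  81  74]
 [114 103 102  92  49  39  38  39  40  37  47  77  85  77]
 [ 91  83  92  91  56  40  39  42  39  39  47  74  87  85]
 [ 89  85  89  88  68  57  45  39  38  36  44  76  88  95]
 [ 87  88  87  89  86  85  81  79  66  65  63  85  91 100]
 [ 88  89  88  87  90  89  88  88  84  83  86  89  88  90]
 [ 89  88  88  88  88  87  89  89  87  88  87  88  90  90]
 [ 89  87  86  88  87  86  90  87  89  88  86  87  88  87]
 [ 85  87  87  88  90  89  86  89  88  88  88  86  87  88]
 [ 87  87  86  89  87  88  88  88  88  87  88  84  87  86]
 [ 86  86  86  87  87  88  88  86  88  87  88  88  85  85]
 [105 112 115  99  97  87  87  88  86  86  87  85  86  86]
 [ 93  92  92  97 105 115 113 110  97  88  89  85  87  87]
 [ 84  85  87  87  90  95  93  96 102 107 113 115  99  97]
 [ 89  86  87  89  87  84  86  86  92  91  93  96  97 103]
 [ 88  86  88  85  88  86  89  88  85  84  87  87  90  90]
 [ 86  86  90  87  84  88  86  87  85  88  86  86  85  87]
 [ 86  84  87  87  88  86  87  88  86  88  87  86  85  88]]
```

Both poses agree: with the fingers open, the visible tips stand about 32 mm higher than nominal, which is above the 60 mm plate. I'll lift, retreat, and go lower in front of the plate. Even if the nominal figure is right, that stays clear of the bed.

```bash
python3 -m crank '[{"gripper":85.4,"travel":[0,0,-20],"twist":[0,0,0]},{"gripper":85.4,"travel":[0,0,-25],"twist":[0,0,0]},{"gripper":85.4,"travel":[29,0,0],"twist":[0,0,0]},{"gripper":85.4,"travel":[29,0,0],"twist":[0,0,0]},{"gripper":85.4,"travel":[29,0,0],"twist":[0,0,0]},{"gripper":85.4,"travel":[0,0,0],"twist":[0,0,0]},{"gripper":85.4,"travel":[0,0,20],"twist":[0,0,0]},{"gripper":85.4,"travel":[0,0,20],"twist":[0,0,0]},{"gripper":85.4,"travel":[0,0,10],"twist":[0,0,0]},{"gripper":85.4,"travel":[0,0,6],"twist":[0,0,0]},{"gripper":85.4,"travel":[0,0,6],"twist":[0,0,0]},{"gripper":85.4,"travel":[0,0,0],"twist":[0,0,0]}]'
python3 -c "
from m import *
rep('p2')
g=cv2.cvtColor(bot.camera('side'),cv2.COLOR_RGB2GRAY); print(g[256:284:2,276:300:1])"
```

```text
time: 9.12
ee_pos: [0.4639, 0.0773, 0.0199]
tcp_rot: [180.0, -0.0, -170.0]
wrist_force: [0.2, 0.8, 0.2]
opening: 0.0855
grasp_force: 0.0
t 9.125 tcp [-50.7537 -19.7095   1.8878] F 0.3438390742852233 [0.2113 0.7797 0.1963] op 0.08552903612432727 0.0 yaw -169.96902643760924
[[100 105 104  92  61  53  33  37  32  34  33  37  37  34  31  32  29  30
   34  51  98  99  99 100]
 [ 97  98  93  70  57  51  34  34  33  36  33  34  31  33  31  34  34  29
   38  57 100 100  96  96]
 [ 97  96  80  56  55  46  38  32  30  39  39  35  36  35  35  35  29  27
   35  46  67  79  99  99]
 [103  75  56  58  55  38  34  35  41  41  41  42  40  34  36  33  34  41
   49  42  51  74  96  99]
 [ 81  61  60  56  49  40  33  39  39  35  38  39  41  40  37  32  30  48
   72  38  55  74  88  93]
 [ 82  54  49  45  43  43  39  41  57  76  31  29  35  35  35  31  47  81
   74  46  56  88 102 106]
 [ 83  53  47  47  44  38  42  54  81  71  35  30  32  33  35  36  53  87
   83  46  51  72  86  87]
 [ 83  55  51  45  44  43  49  73  85  84  76  62  49  39  29  40  69  84
   55  45  54  72  85  86]
 [ 99  65  48  47  45  44  59  83  87  84  84  82  86  87  83  78  55  47
   49  66  80  87  85  85]
 [ 83  54  49  48  44  51  86  94  99 103 110 110  95  95  86  86  87  81
   82  83  84  85  83  86]
 [ 81  61  49  46  49  74  87  82  85  86  84  86  88  89  95  93  92 101
  103 110 106  98  96  86]
 [ 84  75  54  55  69  86  85  86  84  82  83  86  84  83  82  83  82  85
   84  86  85  84  87  90]
 [ 84  87  85  84  84  87  85  86  85  86  87  86  86  84  84  83  84  86
   83  81  82  85  85  85]
 [ 92  87  85  86  85  82  85  85  83  86  88  86  83  85  85  85  84  83
   87  85  84  84  84  86]]
```

```bash
python3 -m crank '[{"gripper":85.4,"travel":[0,0,5],"twist":[0,0,0]},{"gripper":85.4,"travel":[0,0,5],"twist":[0,0,0]},{"gripper":85.4,"travel":[0,0,0],"twist":[0,0,0]}]'; python3 -m crank '[{"gripper":85.4,"travel":[-6,0,0],"twist":[0,0,0]},{"gripper":85.4,"travel":[-6,0,0],"twist":[0,0,0]},{"gripper":85.4,"travel":[-6,0,0],"twist":[0,0,0]},{"gripper":85.4,"travel":[0,0,0],"twist":[0,0,0]},{"gripper":85.4,"travel":[0,0,0],"twist":[0,0,0]}]'
python3 - <<'E'
from m import *
t=rep('p3')
for k,r in(("yel",(252,214,276,242)),("red",(262,215,278,226))):
    w,s=wline("top",t,k,r); print(k,w,s,tr(onplane("top",w,.03 if k=="yel" else .028)))
E
```

```text
time: 9.6
ee_pos: [0.4635, 0.0772, 0.0094]
tcp_rot: [180.0, -0.0, -170.0]
wrist_force: [0.2, -0.6, -0.3]
opening: 0.0855
grasp_force: 0.0
time: 10.22
ee_pos: [0.4813, 0.0804, 0.01]
tcp_rot: [180.0, -0.0, -170.0]
wrist_force: [-4.6, -0.6, 2.2]
opening: 0.0856
grasp_force: 2.3
t 10.225 tcp [-33.03   -19.621   -8.0427] F -4.676700736598143 [-4.6377 -0.6307  2.165 ] op 0.08555595104532303 2.2975728660821915 yaw -169.95869073695624
yel [262.1893 231.8279] 988.0 [ -21.6752 -100.3365   12.    ]
red [269.3135 219.5385] 1480.0 [   7.5111 -125.4403   10.    ]
```

Contact is felt at 4.7 N, which matches the spring. I drive on towards home.

```bash
python3 -m crank '[{"gripper":85.4,"travel":[-8,0,0],"twist":[0,0,0]},{"gripper":85.4,"travel":[-9,0,0],"twist":[0,0,0]},{"gripper":85.4,"travel":[-9,0,0],"twist":[0,0,0]},{"gripper":85.4,"travel":[-9,0,0],"twist":[0,0,0]},{"gripper":85.4,"travel":[-9,0,0],"twist":[0,0,0]},{"gripper":85.4,"travel":[-9,0,0],"twist":[0,0,0]},{"gripper":85.4,"travel":[-9,0,0],"twist":[0,0,0]},{"gripper":85.4,"travel":[-6,0,0],"twist":[0,0,0]},{"gripper":85.4,"travel":[-4,0,0],"twist":[0,0,0]},{"gripper":85.4,"travel":[0,0,0],"twist":[0,0,0]},{"gripper":85.4,"travel":[0,0,0],"twist":[0,0,0]}]'
python3 - <<'E'
from m import *
t=rep('p4')
E
```

```text
time: 11.65
ee_pos: [0.5517, 0.093, 0.0099]
tcp_rot: [180.0, -0.1, -169.9]
wrist_force: [-6.1, 0.5, 4.2]
opening: 0.0854
grasp_force: 3.4
t 11.65 tcp [ 38.5489 -19.4639  -8.1168] F -5.952491927016151 [-6.1364  0.5178  4.2367] op 0.08543769350730453 3.3706569369178396 yaw -169.94683767909441
```

```bash
python3 -m crank '[{"gripper":85.4,"travel":[-3,0,0],"twist":[0,0,0]},{"gripper":85.4,"travel":[-2,0,0],"twist":[0,0,0]},{"gripper":85.4,"travel":[-2,0,0],"twist":[0,0,0]},{"gripper":85.4,"travel":[0,0,0],"twist":[0,0,0]}]';for i in 1 2 3 ; do python3 -m crank '[{"gripper":85.4,"travel":[-1,0,0],"twist":[0,0,0]},{"gripper":85.4,"travel":[-0.5,0,0],"twist":[0,0,0]}]' | grep -E "pos|wrist"; done
```

```text
time: 12.2
ee_pos: [0.5586, 0.0943, 0.0098]
tcp_rot: [180.0, -0.1, -169.9]
wrist_force: [-6.4, -0.3, 3.3]
opening: 0.0855
grasp_force: 3.5
ee_pos: [0.5599, 0.0945, 0.0099]
wrist_force: [-8.6, 0.1, 3.3]
ee_pos: [0.5614, 0.0948, 0.0099]
wrist_force: [-8.1, -0.7, 3.9]
ee_pos: [0.5628, 0.095, 0.0098]
wrist_force: [-8.2, -0.6, 4.2]
```

```bash
for i in 1 2; do python3 -m crank '[{"gripper":85.4,"travel":[-1,0,0],"twist":[0,0,0]},{"gripper":85.4,"travel":[0,0,0],"twist":[0,0,0]}]' | grep -E "pos|wrist"; done
```

```text
ee_pos: [0.5636, 0.0952, 0.0098]
wrist_force: [-8.6, -0.8, 4.7]
ee_pos: [0.5635, 0.0952, 0.0098]
wrist_force: [-14.8, -0.7, 8.8]
```

```bash
python3 -c "
from m import *
t=rep('p5')"
```

```text
t 13.45 tcp [ 50.5364 -19.416   -8.1508] F -14.695602015709506 [-14.7975  -0.7129   8.794 ] op 0.08536491618797602 7.2882161282905145 yaw -169.94120134120823
```

Seated: travel stopped and the force jumped. One more light press, then I measure pointer against mark at home.

```bash
python3 -m crank '[{"gripper":85.4,"travel":[-1,0,0],"twist":[0,0,0]},{"gripper":85.4,"travel":[0,0,0],"twist":[0,0,0]}]'; python3 - <<'E'
from m import *
t=rep('p6')
print("yel",[b for b in blobs(mask(t,(20,100,90),(38,255,255))) if 240<b[1][0]<290])
for k,r in(("yel",(247,195,270,212)),("red",(262,215,278,226))):
    w,s=wline("top",t,k,r); print(k,w,s,tr(onplane("top",w,.03 if k=="yel" else .028)))
E
```

```text
time: 13.75
ee_pos: [0.5635, 0.0952, 0.0099]
tcp_rot: [180.0, -0.3, -169.9]
wrist_force: [-19.6, -2.2, 11.3]
opening: 0.0856
grasp_force: 10.1
t 13.75 tcp [ 50.5141 -19.4356  -8.1492] F -19.692903039819747 [-19.611   -2.1908  11.2934] op 0.08560546882245913 10.092862834426342 yaw -169.9473575726337
yel [([252, 201, 8, 3, 13], [255.2, 202.0])]
yel [256.0754 201.8385] 1034.0 [ 61.7772 -99.701   12.    ]
red [269.3365 219.5261] 1477.0 [   7.5323 -125.5074   10.    ]
```

Home is confirmed: 90 mm of span against 89.9 measured. The centroids give a mark at about 54 mm. I'll sharpen that with edge profiles, since the tab's near side wall biases the centroid.

```bash
cat >> m.py <<'E'
def prof(n,im,kind,ys,xr,z):
    p=im.astype(np.float32); R,G,B=p[...,0],p[...,1],p[...,2]
    w={"yel":np.minimum(R,G)-B,"red":R-np.maximum(G,B)}[kind]
    xs=np.arange(xr[0],xr[1],.25); acc=0
    for y in ys:
        uv=np.array([proj(n,o*[1,1,0]+ux*x/1e3+uy*y/1e3+np.array([0,0,z])) for x in xs],np.float32)
        acc=acc+cv2.remap(w,uv[None,:,0],uv[None,:,1],cv2.INTER_LINEAR)[0]
    acc=acc/len(ys); b=np.median(acc); h=b+(acc.max()-b)/2; i=np.nonzero(acc>h)[0]
    f=lambda a,c:xs[a]+(h-acc[a])/(acc[c]-acc[a])*(xs[c]-xs[a])
    return f(i[0]-1,i[0]),f(i[-1]+1,i[-1]),(acc*xs)[acc>h].sum()/acc[acc>h].sum(),acc.max()
E
python3 - <<'E'
from m import *
I={k:cv2.imread(f"pics/{k}.png")[:,:,::-1] for k in("top0","side0","p6","p5","p1","p2")}
for k in I:
    n="side" if k[0]=="s" else "top"; x0=60 if k in("p5","p6") else -29
    for kind,ys,xc,z in(("yel",range(-108,-92,2) if n=="top" else range(-108,-92,2),x0,.0315),("red",range(-138,-118,2),7,.028)):
        print(k,kind,np.round(prof(n,I[k],kind,ys,(xc-18,xc+18),z),2))
E
```

```text
top0 yel [-31.14 -25.31 -28.25 100.53]
top0 red [  4.32  10.81   7.57 119.13]Traceback (most recent call last):
  File "<stdin>", line 6, in <module>
  File "m.py", line 18, in prof
    uv=np.array([proj(n,o*[1,1,0]+ux*x/1e3+uy*y/1e3+np.array([0,0,z])) for x in xs],np.float32)
                 ~~~~^^^^^^^^^^^^^^^^^^^^^^^^^^^^^^^^^^^^^^^^^^^^^^^^^
  File "h.py", line 12, in proj
    c=bot.calibration(n); f,cx,cy=K(c); T=np.array(c["camera_from_world"]); q=T[:3,:3]@p+T[:3,3]
ValueError: time passes only in moves, steps and waits
```

```bash
sed -i '/^np.set/a CAL={n:bot.calibration(n) for n in("side","top")}' h.py; sed -i '/^CAL/!s/bot.calibration(n)/CAL[n]/' h.py; python3 - <<'E'
from m import *
I={k:cv2.imread(f"pics/{k}.png")[:,:,::-1] for k in("top0","side0","p6","p5","p1","p2")}
for k in I:
    n="side" if k[0]=="s" else "top"; x0=60 if k in("p5","p6") else -29
    for kind,ys,xc,z in(("yel",range(-108,-92,2) if n=="top" else range(-108,-92,2),x0,.0315),("red",range(-138,-118,2),7,.028)):
        print(k,kind,np.round(prof(n,I[k],kind,ys,(xc-18,xc+18),z),2))
E
```

```text
top0 yel [-31.14 -25.31 -28.25 100.53]
top0 red [  4.32  10.81   7.57 119.13]
side0 yel [-32.02 -26.46 -29.24 137.72]
side0 red [  4.08   9.48   6.75 132.25]
p6 yel [ 58.42  64.55  61.48 102.63]
p6 red [  4.43  10.8    7.6  109.86]
p5 yel [ 58.41  64.58  61.49 102.59]
p5 red [  4.42  10.81   7.6  109.57]
p1 yel [-31.34 -25.04 -28.24 103.65]
p1 red [  4.41  10.79   7.59 109.79]
p2 yel [-31.34 -25.   -28.24 103.16]
p2 red [  4.41  10.81   7.6  109.45]
```

The estimates agree at about 53.6 mm for the mark, so the target TCP trimmer x is about -3.1 mm. I ease back slowly so the spring keeps the plate on the fingers.

```bash
python3 -m crank '[{"gripper":85.4,"travel":[4,0,0],"twist":[0,0,0]},{"gripper":85.4,"travel":[6,0,0],"twist":[0,0,0]},{"gripper":85.4,"travel":[6,0,0],"twist":[0,0,0]},{"gripper":85.4,"travel":[6,0,0],"twist":[0,0,0]},{"gripper":85.4,"travel":[6,0,0],"twist":[0,0,0]},{"gripper":85.4,"travel":[6,0,0],"twist":[0,0,0]},{"gripper":85.4,"travel":[6,0,0],"twist":[0,0,0]},{"gripper":85.4,"travel":[6,0,0],"twist":[0,0,0]},{"gripper":85.4,"travel":[4,0,0],"twist":[0,0,0]},{"gripper":85.4,"travel":[2,0,0],"twist":[0,0,0]},{"gripper":85.4,"travel":[0,0,0],"twist":[0,0,0]},{"gripper":85.4,"travel":[0,0,0],"twist":[0,0,0]}]'; python3 - <<'E'
from m import *
t=rep('p7')
print(prof("top",t,"yel",range(-108,-92,2),(-15,20),.0315),prof("top",t,"red",range(-138,-118,2),(-11,25),.028))
E
```

```text
time: 15.3
ee_pos: [0.5147, 0.0864, 0.0098]
tcp_rot: [180.0, -0.1, -170.0]
wrist_force: [-5.8, 0.7, 2.9]
opening: 0.0854
grasp_force: 3.2
t 15.3 tcp [  0.9623 -19.5368  -8.1922] F -5.599363804994723 [-5.8081  0.6896  2.8544] op 0.08538250436744792 3.2103824615478516 yaw -169.9527581071601
(np.float64(8.805890150368214), np.float64(15.279202714562416), np.float64(12.070381379130385), np.float32(102.55347)) (np.float64(4.4432191252708435), np.float64(10.783369094133377), np.float64(7.595406830771848), np.float32(109.97158))
```

```bash
python3 -m crank '[{"gripper":85.4,"travel":[2,0,0],"twist":[0,0,0]},{"gripper":85.4,"travel":[2,0,0],"twist":[0,0,0]},{"gripper":85.4,"travel":[0,0,0],"twist":[0,0,0]},{"gripper":85.4,"travel":[0,0,0],"twist":[0,0,0]}]'; python3 - <<'E'
from m import *
t=rep('p8'); s=bot.camera("side")
print(prof("top",t,"yel",range(-108,-92,2),(-15,20),.0315),prof("top",t,"red",range(-138,-118,2),(-11,25),.028))
try: print(prof("side",s,"yel",range(-108,-92,2),(-12,25),.0315),prof("side",s,"red",range(-138,-118,2),(-11,25),.028))
except Exception as e: print(e)
cv2.imwrite("pics/v8.png",cv2.resize(np.hstack([t[190:250,220:290,::-1],s[200:260,240:310,::-1]]),None,fx=5,fy=5,interpolation=cv2.INTER_CUBIC))
E
```

```text
time: 15.85
ee_pos: [0.5108, 0.0857, 0.0098]
tcp_rot: [180.0, -0.1, -170.0]
wrist_force: [-7.1, 0.3, 2.8]
opening: 0.0855
grasp_force: 3.1
t 15.85 tcp [ -3.0179 -19.5363  -8.1902] F -6.982571557993374 [-7.1383  0.2682  2.7668] op 0.08549474314680364 3.1496141105890274 yaw -169.95076241981664
(np.float64(4.812411930412054), np.float64(11.145608611404896), np.float64(8.004119635193632), np.float32(102.70862)) (np.float64(4.408199489116669), np.float64(10.781045958399773), np.float64(7.593159909593855), np.float32(109.47109))
(np.float64(2.9641195088624954), np.float64(-3.643673464655876), np.float64(-7.971256528338477), np.float32(3.3482666)) (np.float64(-0.8972959741950035), np.float64(17.742477011866868), np.float64(11.341902476566675), np.float32(3.4588866))
```

View pics/v8.png

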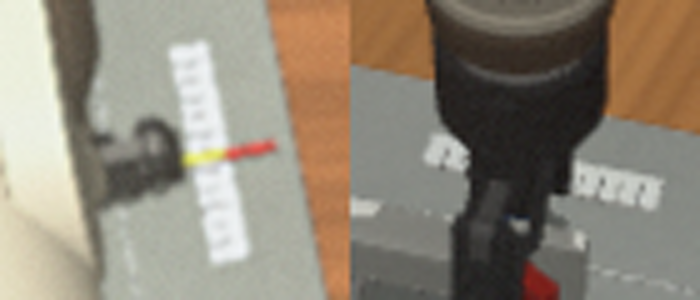

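The top half shows yellow pointer and red mark collinear at about (205,158) to (250,150), with the leg held. The side half shows the lever still open. I first close only to 62 mm, clear of the lever, to see how far the tips swing down.

```bash
cat >> m.py <<'E'
def tip():
    g=cv2.cvtColor(bot.camera("side"),cv2.COLOR_RGB2GRAY)[230:300,255:285]; r=np.nonzero((g<52).sum(1)>=4)[0]; 
    k=np.nonzero(g[r.max()]<52)[0]; px=(255+k.mean(),230+r.max()+.5); return px
def tipz(y):
    px=tip(); O,d=ray("side",px); s=((o+uy*y-O)@uy)/(d@uy); print("tip",px,tr(O+d*s))
E
python3 -c "
from m import *
tipz(.0225)"
python3 -m crank '[{"gripper":76,"travel":[0,0,0],"twist":[0,0,0]},{"gripper":68,"travel":[0,0,0],"twist":[0,0,0]},{"gripper":62,"travel":[0,0,0],"twist":[0,0,0]},{"gripper":62,"travel":[0,0,0],"twist":[0,0,0]}]' 20
python3 -c "
from m import *
t=rep('p9');tipz(.011)
print(prof('top',t,'yel',range(-108,-92,2),(-15,20),.0315))"
```

```text
tip (np.float64(269.1666666666667), np.float64(269.5)) [-2.4452 22.5    26.89  ]
time: 16.5
ee_pos: [0.5109, 0.0861, 0.0099]
tcp_rot: [179.9, -0.1, -169.9]
wrist_force: [-5.6, 2.0, 2.1]
opening: 0.0617
grasp_force: 3.1
t 16.5 tcp [ -2.8893 -19.1488  -8.1138] F -5.178965875683968 [-5.6112  1.9903  2.0955] op 0.061727155280439865 3.0821894109249115 yaw -169.93768775604977
tip (np.float64(267.2), np.float64(269.5)) [ 5.9364 11.      8.4832]
(np.float64(4.9356143325567245), np.float64(11.347579464316368), np.float64(8.132212322876414), np.float32(102.71338))
```

```bash
python3 -m crank '[{"gripper":62,"travel":[0,0,-4],"twist":[0,0,0]},{"gripper":62,"travel":[0,0,-4],"twist":[0,0,0]},{"gripper":62,"travel":[0,0,-4],"twist":[0,0,0]},{"gripper":62,"travel":[0,0,0],"twist":[0,0,0]},{"gripper":62,"travel":[0,0,0],"twist":[0,0,0]}]'
python3 -c "
from m import *
t=rep('p10');tipz(.011); print(prof('top',t,'yel',range(-108,-92,2),(-15,20),.0315))
s=bot.camera('side'); cv2.imwrite('pics/v10.png',cv2.resize(s[220:300,230:330,::-1],None,fx=7,fy=7,interpolation=2))"
```

```text
time: 17.23
ee_pos: [0.5105, 0.0853, 0.0212]
tcp_rot: [-180.0, -0.1, -170.0]
wrist_force: [-5.8, -2.0, -0.7]
opening: 0.062
grasp_force: 3.1
t 17.225 tcp [ -3.4507 -19.9455   3.2358] F -6.112636064862803 [-5.8467 -2.0402 -0.7428] op 0.06198722141752628 3.140288293361664 yaw -169.97073827256585
tip (np.float64(267.2), np.float64(269.5)) [ 5.9364 11.      8.4832]
(np.float64(4.449016213417053), np.float64(10.844382762908936), np.float64(7.634167397883282), np.float32(103.37915))
```

View pics/v10.png

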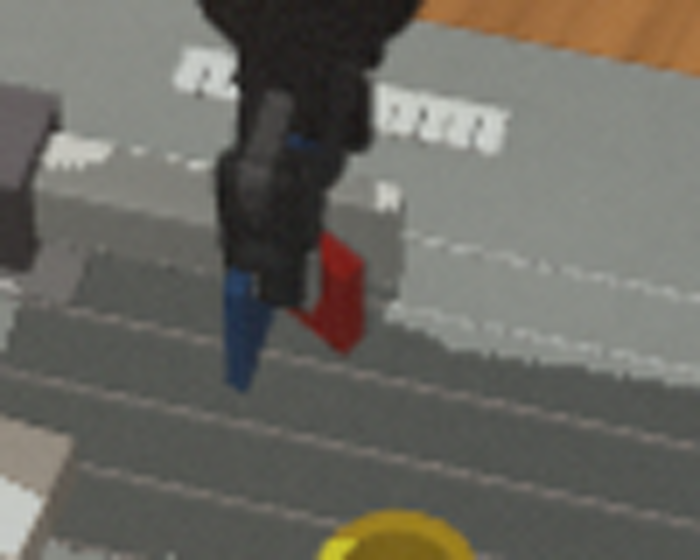

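The finger stands beside the open red lever, with its tip at about crop (285,305), full frame (270.7,263.6). It overlaps the upper half of the lever, and the pad is on the plate.

```bash
python3 -c "
from m import *
for y in(.011,.018,.025):
    O,d=ray('side',(270.7,263.6)); s=((o+uy*y-O)@uy)/(d@uy); print(y,tr(O+d*s))"
```

```text
0.011 [-3.0075 11.     34.9299]
0.018 [-5.1206 18.     44.8251]
0.025 [-7.2338 25.     54.7202]
```

```bash
python3 -m crank '[{"gripper":62,"travel":[-0.3,0,4],"twist":[0,0,0]},{"gripper":62,"travel":[0,0,4],"twist":[0,0,0]},{"gripper":62,"travel":[0,0,0],"twist":[0,0,0]},{"gripper":62,"travel":[0,0,0],"twist":[0,0,0]}]'
python3 -c "
from m import *
t=rep('p11'); print(prof('top',t,'yel',range(-108,-92,2),(-15,20),.0315))"
```

```text
time: 17.88
ee_pos: [0.511, 0.0857, 0.0135]
tcp_rot: [180.0, -0.1, -170.0]
wrist_force: [-5.5, -0.5, 0.9]
opening: 0.0619
grasp_force: 2.8
t 17.875 tcp [ -2.8173 -19.578   -4.5197] F -5.543785191229316 [-5.5391 -0.513   0.8976] op 0.06185448602142565 2.7517620474100113 yaw -169.95736591114266
(np.float64(5.011987311765552), np.float64(11.354718521237373), np.float64(8.220252327051735), np.float32(103.17236))
```

```bash
python3 -m crank '[{"gripper":56,"travel":[0.3,0,0],"twist":[0,0,0]},{"gripper":50,"travel":[0,0,0],"twist":[0,0,0]},{"gripper":44,"travel":[0,0,0],"twist":[0,0,0]},{"gripper":40,"travel":[0,0,0],"twist":[0,0,0]},{"gripper":40,"travel":[0,0,0],"twist":[0,0,0]}]' 40
python3 -c "
from m import *
t=rep('p12'); print(prof('top',t,'yel',range(-108,-92,2),(-15,20),.0315))
s=bot.camera('side'); print([b for b in blobs(mask(s,(0,150,60),(6,255,255))) if 255<b[1][0]<310])"
```

```text
time: 18.55
ee_pos: [0.5107, 0.0867, 0.0139]
tcp_rot: [179.9, -0.1, -169.9]
wrist_force: [-7.3, 4.6, 3.0]
opening: 0.0399
grasp_force: 4.1
t 18.55 tcp [ -2.9401 -18.5935  -4.1248] F -6.383312043816678 [-7.2965  4.605   3.0158] op 0.03990505698111154 4.054954180273853 yaw -169.92155217257158
(np.float64(4.939953908324242), np.float64(11.290342092514038), np.float64(8.12321543822223), np.float32(103.84607))
[([272, 254, 10, 16, 79], [278.5, 261.7])]
```

The leg is holding at 53.5 mm and the lever is moving. I shut it.

```bash
python3 -m crank '[{"gripper":34,"travel":[0,0,0],"twist":[0,0,0]},{"gripper":28,"travel":[0,0,0],"twist":[0,0,0]},{"gripper":22,"travel":[0,0,0],"twist":[0,0,0]},{"gripper":18,"travel":[0,0,0],"twist":[0,0,0]},{"gripper":18,"travel":[0,0,0],"twist":[0,0,0]},{"gripper":18,"travel":[0,0,0],"twist":[0,0,0]}]' 40
python3 -c "
from m import *
t=rep('p13'); print(prof('top',t,'yel',range(-108,-92,2),(-15,20),.0315))
s=bot.camera('side'); print([b for b in blobs(mask(s,(0,150,60),(6,255,255))) if 255<b[1][0]<310])"
```

```text
time: 19.4
ee_pos: [0.5124, 0.0814, 0.0147]
tcp_rot: [-179.5, 0.0, -170.1]
wrist_force: [-1.5, -24.7, 8.0]
opening: 0.0227
grasp_force: 40.2
t 19.4 tcp [ -2.2606 -24.082   -3.2602] F -5.748516553304757 [ -1.4724 -24.6892   7.9816] op 0.022706556835363267 40.19598305225372 yaw -170.12835952940384
(np.float64(5.410798221826553), np.float64(11.856636226177216), np.float64(8.626461993699428), np.float32(105.251465))
[([270, 250, 15, 15, 110], [279.1, 257.5])]
```

Shut: the opening is about 23 mm at 40 N. The bar line is a few mm off my centre line, so I relieve the side load and nudge the leg back about 0.5 mm.

```bash
python3 -m crank '[{"gripper":18,"travel":[0.2,-2,0],"twist":[0,0,0]},{"gripper":18,"travel":[0.2,-2,0],"twist":[0,0,0]},{"gripper":18,"travel":[0,0,0],"twist":[0,0,0]},{"gripper":18,"travel":[0,0,0],"twist":[0,0,0]}]'
python3 -c "
from m import *
t=rep('p14'); print(prof('top',t,'yel',range(-108,-92,2),(-15,20),.0315),prof('top',t,'red',range(-138,-118,2),(-11,25),.028))
s=bot.camera('side'); m=mask(s,(0,150,60),(6,255,255)); b=[b for b in blobs(m) if 255<b[1][0]<310]; print(b)
ys,xs=np.nonzero(m[240:280,260:300]); pts=np.c_[xs+260,ys+240]
for q in (pts[pts[:,0].argmax()],pts[pts[:,1].argmax()],pts[pts[:,1].argmin()]):
  print(q,'z53:',tr(onplane('side',q+0.,.071)),'z9:',tr(onplane('side',q+0.,.027)))"
```

```text
time: 20.0
ee_pos: [0.5121, 0.0813, 0.0148]
tcp_rot: [-180.0, 0.0, -170.0]
wrist_force: [-6.1, -3.6, 8.4]
opening: 0.0221
grasp_force: 41.0
t 20.0 tcp [ -2.5358 -24.1593  -3.196 ] F -6.606545736517677 [-6.0765 -3.5776  8.4106] op 0.02213614904477251 41.016786620020866 yaw -169.98099313085626
(np.float64(5.087561748921871), np.float64(11.439714033156633), np.float64(8.25012674988567), np.float32(104.654175)) (np.float64(4.391357481479645), np.float64(10.816915303468704), np.float64(7.597132772332797), np.float32(109.054))
[([270, 250, 15, 15, 107], [279.0, 257.7])]
[284 251] z53: [-26.8256 -19.0489  53.    ] z9: [-18.3226 -52.0928   9.    ]
[282 264] z53: [-31.9503  18.1776  53.    ] z9: [-23.6766 -13.1998   9.    ]
[279 250] z53: [-14.875  -18.8632  53.    ] z9: [ -5.837  -51.8987   9.    ]
```

```bash
python3 -m crank '[{"gripper":18,"travel":[0,0,0],"twist":[0,0,0]},{"gripper":18,"travel":[0,0,0],"twist":[0,0,0]},{"gripper":18,"travel":[0,0,0],"twist":[0,0,0]},{"gripper":18,"travel":[0,0,0],"twist":[0,0,0]}]' | head -2
python3 -c "
from m import *
t=rep('p15'); a=prof('top',t,'yel',range(-108,-92,2),(-15,20),.0315); print(a)
if abs(a[1]-11.4)<.4: print(bot.job_done())"
```

```text
time: 20.6
ee_pos: [0.5121, 0.0812, 0.0148]
t 20.6 tcp [ -2.5608 -24.1784  -3.2257] F -4.4465402049435525 [-3.9111 -3.4183  7.8562] op 0.02221852602892487 41.02179100736976 yaw -169.98282861055412
(np.float64(5.047618005424738), np.float64(11.431476205587387), np.float64(8.246774092078535), np.float32(104.25354))
the job is handed in; nothing more can be done
None
```

I seated the leg at home, let it out to the mark, squeezed the lever shut and handed in at about 21 s still holding it; the top camera showed the pointer within about 0.5 mm of the mark, though an earlier pass that cleared the plate without moving the leg had to be redone.

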